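# Change the cooling water over to the second condenser

### The arm

A 6-joint arm with a two-finger parallel gripper is mounted at the origin on the work surface. World frame = base frame: x ahead of the robot, y to its left, z up, the work surface at z = 0. Lengths are in mm, angles in rad, forces in N, time in s.
With the tool pointing down it reaches from about 275 to 875 mm from the base axis. Payload 12.5 kg.
Tool frame: the origin (TCP) lies at the very end of the fingers, on their centre line; the grasp point (between the pads) lies 19 mm behind it; z points along the fingers, y is the line along which they close (so a half turn about z gives the same grasp; the last joint's range is limited). The gripper opens to 85 mm and grips with 20 to 120 N. Pads are 22 mm wide; open, the fingers measure 114 mm over their backs; the gripper's body (76 mm by 85 mm) begins 54 mm behind the grasp point. The pads swing forward as they close: fully open they stand 13 mm farther back than shut.
Start: joints at [1.086, 0.351, 1.652, -0, 1.139, -0.085], TCP at [214.047, 506.624, 205.59] pointing down, gripper open.
Joint ranges: [-2.75, 2.75], [-0.79, 2.1], [0.01, 2.65], [-1.57, 4.71], [0.07, 3.14], [-2.87, 2.87]. Speed limits (rad/s): [2.22, 2.22, 2.79, 3.14, 3.14, 3.14].

### API

Orientations are given as a unit quaternion [x, y, z, w].
In Python, from workcell import * gives the robot as it stands. Calls block until the motion is done:
- move_ptp(position, orientation): joint-space move of the TCP to a pose.
- movel(position, frame=None, v=150, until_force=None): straight line of the TCP; frame=None keeps the orientation; v is the mean speed in mm/s. With until_force (N) it stops when the force on the tool has changed by that much, and returns True; else False.
- move_j(angles): joint-space move.
- move_gripper(opening): finger opening in mm; the grip force is fixed at half the most; returns when the fingers have stopped.
- hold(seconds).
- inverse_kinematics(position, orientation): joint angles nearest the present ones, or None.
- read_state(): the state.
- capture(name): name is "scene" or "top" or "wrist"; returns the picture (384x512x3 uint8, red, green, blue); there is no depth.
- calibration(name): a dict with "camera_matrix" (3x3 intrinsics, pixels), "rvec" (rotation vector, rad) and "tvec" (3), from world to camera coordinates, as OpenCV has them. Camera axes: x right, y down, z forward; pixel columns grow to the right and rows downward; lengths in mm; the calibration is good to about 2 mm. A picture is of the moment at which its call begins: read the wrist's pose just before it. calibration takes no time and is no camera call; for the wrist camera it gives the pose at the moment of the call.
A pose or a line that the arm cannot do raises MotionError and nothing moves.
- hand_in(): hands the job in; it is judged then, once.
The state is a dict: "t": time; "joints": joint angles; "qd": joint speeds; "effort": joint torques, N m; "eef_pos": TCP position; "tcp_rot": TCP orientation; "ft_force": force on the tool from outside, world axes, zero at the start; "torque": the same for the moment, N m; "opening": finger opening in mm; "grip_force": force on a finger pad.
Only numpy, scipy, OpenCV 4.12 (cv2) and the standard library are available. Lean on these libraries where they do the work, as an engineer would, in place of code of your own. Each camera call takes 0.05 s, during which the arm holds its last target. There are 200 camera calls.

### The job

Change the cooling water over. First take the corked conical flask out of the long lever's swing and stand it gently in the free half of the steel tray; then shut the valve with the short lever fully home against its stop; only then open the valve with the long lever from shut to half way, lever over the heavy middle mark (45 degrees), never letting it go past the next mark. Leave the other glassware standing where it is and let go of everything.

Things in the scene. Friction and masses are not known exactly. Their poses are not given: they have to be found in the camera images.
- long_valve: Fixed valve post with the long lever. Origin on the bench under the lever's vertical hinge. Foot 90 mm across, white disc 120 mm across, top at 67 mm, brass pipe along own y, 55 mm either side. Shut, the lever points along own -x; it opens towards own +y (clockwise from above). Disc marks at 0, 22.5, 45, 67.5, 90 degrees open, the 45 one long and heavy.
- long_lever (a joint): Angle of the long lever, rad: 0 shut (stop), 0.785 half open, 1.571 wide open (stop). Stiff: stays where it is left; takes about 2 N at its knob. Starts shut or nearly so (0 to 0.12).
- long_pin (a point): Centre of the long lever's upright round black knob: 18 mm across, 55 mm tall, standing at the end of a flat steel bar 16 mm wide; 150 mm from the hinge. This point is 115.5 mm above the bench, the knob spans 88 to 143 mm and the bar 79 to 89 mm.
- short_valve: The other fixed valve post, the same but for its shorter lever; same axes and sense as the long one. The two posts change places from start to start.
- short_lever (a joint): Angle of the short lever, rad: 0 shut (stop), 1.571 wide open (stop). Stiff: stays where it is left; takes about 3 N at its knob. Starts open (1.15 to 1.5).
- short_pin (a point): Centre of the short lever's knob: same knob and heights as on the long lever, 95 mm from the hinge.
- flask_center (a point): Corked conical glass flask, one rigid piece, 190 mm tall, up to 0.27 kg; this point is on its axis 95 mm above its underside. Base 90 mm across, tapering to a 33 mm neck from 115 to 160 mm height (lip 38 mm); cork 32 mm across from 160 to 190 mm. Starts upright on the bench in the long lever's swing, about 140 mm from that hinge. z up along the flask.
- tray: Fixed shallow steel tray 260 (its x) by 150 (its y) by 18 mm high, walls 4 mm, floor 4 mm thick; origin at the centre of its underside. A beaker stands in one half (about 62 mm along x, either way); the flask fits in the middle of the other half, where a sheet of filter paper lies flat.
- beaker_center (a point): Glass beaker 72 mm across, 85 mm tall, standing in the tray; point on its axis half-way up. Not to be moved.
- cylinder: Tall measuring cylinder: tube 30 mm across, 247 mm tall, foot 70 mm across; origin at the centre of its underside. Not to be moved.
- round_flask: Round-bottomed flask fixed in a cork ring 110 mm across, 173 mm tall; origin at the centre of its underside. Not to be moved.
- dish: White dish 84 mm across, 45 mm tall; origin at the centre of its underside. Not to be moved.
- wash_bottle: White plastic bottle 70 mm across, 160 mm tall; origin at the centre of its underside. Not to be moved.
- jar: Brown glass jar 80 mm across, 100 mm tall; origin at the centre of its underside. Not to be moved.
Things that resemble listed ones, but are neither listed nor needed, are in the scene too. What is shaped like the short_valve but red is not meant.

How it is judged (in metres and radians):
On the way, in this order (a step that is already met when the one before it is completed fails the run):
1. the flask stands upright in the tray, let go, both levers still as found (x of flask_center in the frame of tray between -0.09 and 0.09 m and y of flask_center in the frame of tray between -0.04 and 0.04 m and z of flask_center in the frame of tray between 0.09 and 0.105 m and angle between flask_center's own z axis and vertical below 0.08 rad and contact force between flask and tray above 0.5 N and contact force between the fingers and flask below 0.05 N and value of joint long_lever below 0.3 rad and value of joint short_lever above 0.9 rad), for 0.2 s.
2. the short lever is fully shut while the long one is still shut (value of joint short_lever below 0.07 rad and value of joint long_lever below 0.3 rad), for 0.2 s.
3. the long lever stands half open (value of joint long_lever between 0.715 and 0.855 rad and value of joint short_lever below 0.07 rad), for 0.2 s.
At the end, for the whole second after the job is handed in: The flask stands upright and still on the tray's floor (axis within 90 mm of the tray's centre along its length and 40 mm across), the short lever is within 0.07 rad of its shut stop, the long lever rests within 0.07 rad of half open (0.785 rad) (all of step 3 and x of flask_center in the frame of tray between -0.09 and 0.09 m and y of flask_center in the frame of tray between -0.04 and 0.04 m and z of flask_center in the frame of tray between 0.09 and 0.105 m and angle between flask_center's own z axis and vertical below 0.08 rad and contact force between flask and tray above 0.5 N and velocity of joint long_lever between -0.02 and 0.02 rad/s and linear speed of flask below 0.02 m/s); the robot touches nothing.
It fails at once if the flask is tipped by more than 0.4 rad (angle between flask_center's own z axis and vertical above 0.4 rad).
It fails at once if the flask is banged down on the tray (over 60 N) (contact force between flask and tray above 60 N).
It fails at once if the flask is dropped: let go with its foot more than about 15 mm above the tray or bench (height (world z) of flask_center above 0.115 m and contact force between the fingers and flask below 0.05 N).
It fails at once if the long lever goes past the next mark (67.5 degrees) (value of joint long_lever above 1.18 rad).
It fails at once if other glassware (beaker, measuring cylinder, round flask, dish, wash bottle, jar) is moved by more than 25 mm (distance of any of beaker_center, cylinder, round_flask, dish, wash_bottle, jar from where it was at the start of the episode above 0.025 m).
It also fails if it takes over 72 s, if anything falls off the work surface, if the arm or the gripper's body presses on something with over 40 N, if the wrist force passes 120 N, or if a joint passes its speed limit or range.

## Working session

There is one attempt and no reset: what is moved stays moved. The work goes in short steps, each a Python script; the robot and the scene stay as the last script left them, time stands still between calls to the robot, and variables do not carry over. Pictures are saved under pics/ and viewed, at most 10 in all, crops included, and the job is handed in when it is done.

```bash
mkdir -p pics; ls
cat > h.py <<'E'
from workcell import *
import numpy as np, cv2
from scipy.spatial.transform import Rotation as R
def ray(cal,px):
    K=np.array(cal["camera_matrix"],float);Rm=cv2.Rodrigues(np.array(cal["rvec"],float))[0];t=np.array(cal["tvec"],float).ravel()
    d=Rm.T@np.linalg.inv(K)@np.array([px[0],px[1],1.]);return -Rm.T@t,d
def at(cal,px,z):
    c,d=ray(cal,px);return c+d*(z-c[2])/d[2]
def proj(cal,P):
    return cv2.projectPoints(np.array(P,float).reshape(-1,1,3),np.array(cal["rvec"],float),np.array(cal["tvec"],float),np.array(cal["camera_matrix"],float),None)[0].reshape(-1,2)
def down(yaw): # tool y (closing) axis direction at angle yaw in world
    c,s=np.cos(yaw),np.sin(yaw); y=np.array([c,s,0]);z=np.array([0,0,-1.]);x=np.cross(y,z)
    return R.from_matrix(np.c_[x,y,z]).as_quat()
def save(n,img): cv2.imwrite(f"pics/{n}.png",cv2.cvtColor(img,cv2.COLOR_RGB2BGR))
E
python3 - <<'E'
from h import *
for n in("top","scene"):
    im=capture(n); cv2.imwrite(f"{n}_raw.png",im[:,:,::-1]); save(n,cv2.resize(im,(800,600),interpolation=cv2.INTER_CUBIC))
    c=calibration(n);print(n,np.round(ray(c,(256,192))[0]),c["camera_matrix"])
E
```

```text
pics
top [ 452.   27. 1259.] [[415.28551893   0.         259.39191885]
 [  0.         415.28551893 180.84943372]
 [  0.           0.           1.        ]]
scene [1211. -309.  706.] [[363.27637658   0.         260.12807437]
 [  0.         363.27637658 196.24392953]
 [  0.           0.           1.        ]]
```

View pics/top.png

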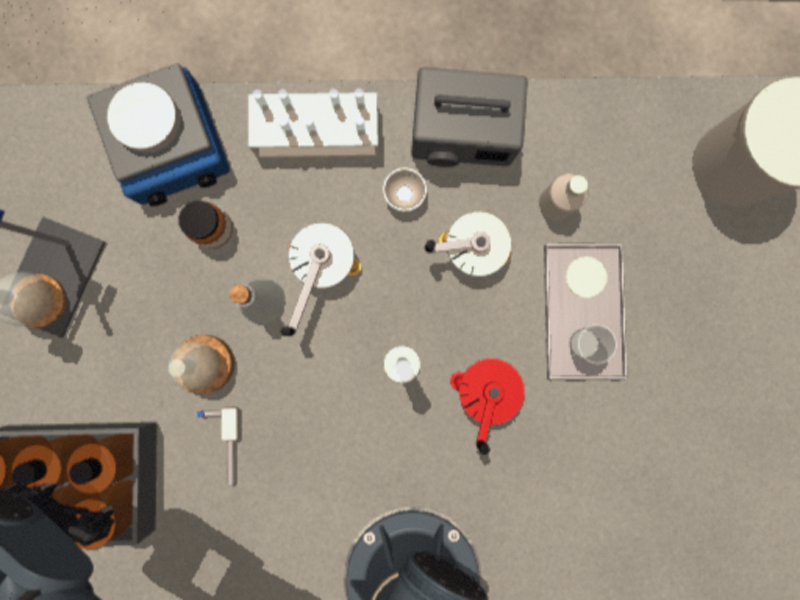

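View pics/scene.png

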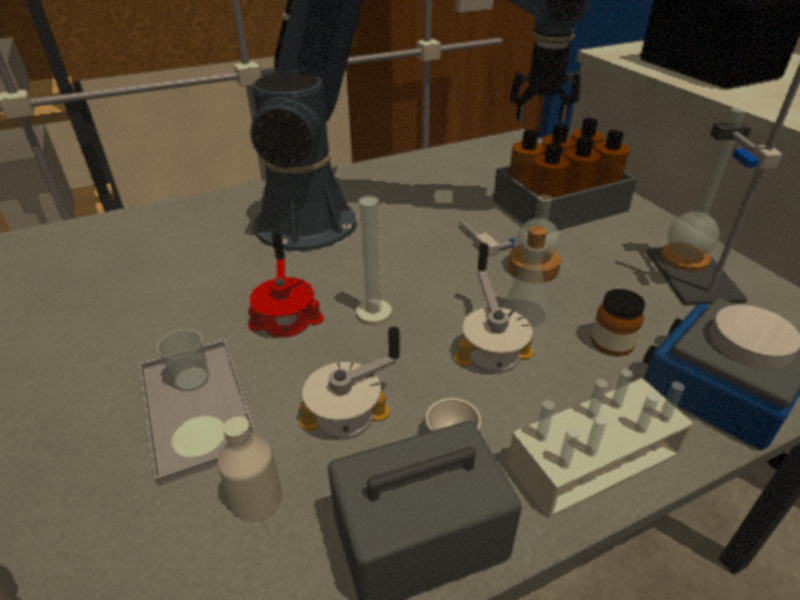

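The top view shows the conical flask cork at (240,295). The long valve has its hinge at (320,254) and knob at (289,331). The short valve has its hinge at (480,242) and knob at (430,246). The filter paper is at (587,277) and the beaker at (593,345).

Look-alikes:
- **Flask:** the round flask at (200,365) and the stand's flask at (35,300) could be mistaken for the conical one, which I identify by its cork and cone.
- **Valve:** the red valve at (493,393) is excluded by colour. The other two differ by lever length.

Next I'll measure these points and check them with an overlay.

```bash
cat > m.py <<'E'
from h import *
c=calibration("top"); s=.64
P=lambda u,v,z: at(c,((u+.5)*s-.5,(v+.5)*s-.5),z)
r=dict(cork=P(240,294,190),Ldisc=P(322,256,67),Lhub=P(320,253,100),Lknob=P(288.5,331,143),Sdisc=P(479,244,67),Shub=P(481,242,100),Sknob=P(430,246,143),
paper=P(587,277,4),t1=P(546,245,18),t2=P(621,244,18),t3=P(626,379,18),t4=P(549,380,18),beak=P(594,343,85),cyl=P(402,360,247),rf=P(178,368,173))
for k,v in r.items(): print(k,np.round(v[:2]))
for n in "LS":
    k=r[n+"knob"];
    for h in("disc","hub"): d=(k-r[n+h])[:2]; print(n,h,np.linalg.norm(d),np.degrees(np.arctan2(d[1],d[0])))
E
cat > /dev/null; python3 m.py
python3 - <<'E'
import cv2
a=cv2.imread('top_raw.png')
b=cv2.resize(a[125:260,105:240],None,fx=4,fy=4,interpolation=cv2.INTER_CUBIC)
d=cv2.resize(a[120:220,255:345],None,fx=4,fy=4,interpolation=cv2.INTER_CUBIC)
o=cv2.copyMakeBorder(b,0,0,0,260,0) if 0 else b
import numpy as np
cv=np.zeros((540,800,3),np.uint8);b=cv2.resize(a[125:260,105:215],(440,540),interpolation=cv2.INTER_CUBIC);cv[:,:440]=b;cv[:400,440:800]=d
cv2.imwrite('pics/crop.png',cv)
E
```

```text
cork [528. 277.]
Ldisc [604. 155.]
Lhub [606. 155.]
Lknob [467. 205.]
Sdisc [ 622. -136.]
Shub [ 620. -136.]
Sknob [609. -41.]
paper [ 562. -354.]
t1 [ 624. -273.]
t2 [ 624. -419.]
t3 [ 364. -416.]
t4 [ 365. -269.]
beak [ 434. -337.]
cyl [417.  13.]
rf [409. 383.]
L disc 146.74609589717952 159.96669758358462
L hub 147.93924978599026 160.12476771642383
S disc 96.61026572678018 97.60873467948235
S hub 95.70066983434579 97.00189836044615
```

View pics/crop.png

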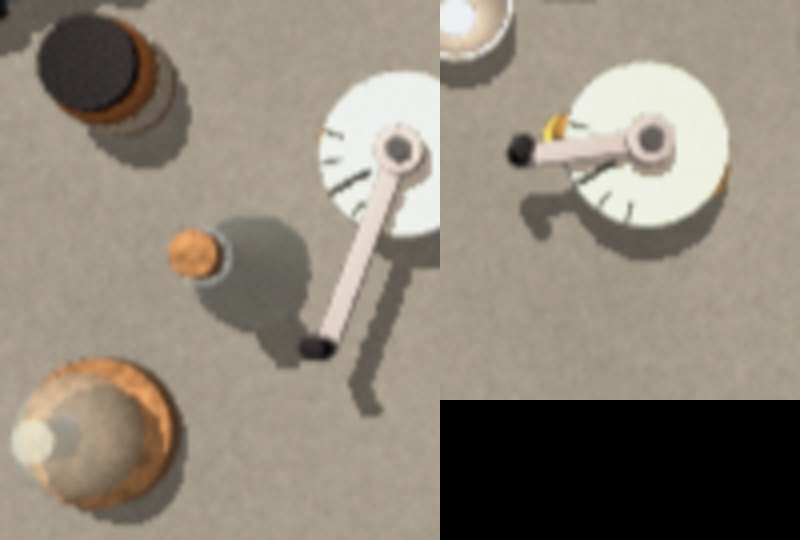

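The crop confirms the corked conical flask (194,254), the long lever with its heavy mark from (330,192) to (370,173), and the short lever with its heavy mark from (580,185) to (615,165). The lever radii measure 147 and 96 mm against 150 and 95 given. The flask is 144 mm from the hinge. Next I'll get the mark angles and move to the flask.

Run:
```python
from h import *
c=calibration("top"); a=cv2.imread('top_raw.png')
def q(n,cx,cy,x0,y0,ox,oy,pts):
    o=np.array([cx,cy])
    for u,v in pts:
        p=at(c,(x0+(u-ox)/4-.4,y0+(v-oy)/4-.4),67)[:2]; d=p-o; print(n,(u,v),np.round(p),round(np.hypot(*d)),round(np.degrees(np.arctan2(d[1],d[0])),1))
q("L",605,155,105,125,0,0,[(330,192),(350,182),(370,173),(333,134),(332,160),(358,210)])
q("S",621,-136,255,120,440,0,[(580,185),(597,175),(615,165),(575,125),(605,205),(629,212)])
# disc fits: whitish pixels
for n,(x,y) in dict(L=(206,164),S=(306,156)).items():
    m=(a.min(2)>205).astype(np.uint8); k,l,st,ce=cv2.connectedComponentsWithStats(m)
    i=l[y+6,x+8]; pts=np.argwhere(l==i)[:,::-1].astype(np.float32); h=cv2.convexHull(pts.reshape(-1,1,2)); e=cv2.minEnclosingCircle(h)
    print(n,i,e,at(c,e[0],67)[:2])
q0=down(0); s=read_state(); print(s["t"],s["eef_pos"],s["opening"])
f=np.array([528,277.]); 
for yaw in np.radians([0,30,60,90,120,150]):
    print(round(np.degrees(yaw)),[None if j is None else np.round(j,2) for j in(inverse_kinematics([*f,300],down(yaw)),inverse_kinematics([562,-352,300],down(yaw)))])
```

```text
L (330, 192) [580. 209.] 60 115.2
L (350, 182) [587. 195.] 44 114.9
L (370, 173) [593. 180.] 28 115.7
L (333, 134) [622. 207.] 54 72.2
L (332, 160) [603. 208.] 53 92.5
L (358, 210) [566. 189.] 52 138.7
S (580, 185) [594. -87.] 56 119.0
S (597, 175) [601. -99.] 42 118.9
S (615, 165) [ 608. -113.] 27 119.4
S (575, 125) [638. -84.] 54 72.3
S (605, 205) [ 579. -104.] 53 143.2
S (629, 212) [ 573. -122.] 50 163.3
L 18 ((203.5, 167.5), 25.26865577697754) [593.46868957 161.92255934]
S 17 ((306.17315673828125, 155.14390563964844), 20.074657440185547) [ 624.02653412 -135.76305669]
0.1 [213.92316948 506.33567234 205.09779301] 85.45108777513357
0 [array([ 0.41,  0.36,  1.4 , -0.  ,  1.38,  0.41]), array([-0.63,  0.5 ,  1.2 , -0.  ,  1.44, -0.63])]
30 [array([ 0.41,  0.36,  1.4 , -0.  ,  1.38, -0.12]), array([-0.63,  0.5 ,  1.2 , -0.  ,  1.44, -1.15])]
60 [array([ 0.41,  0.36,  1.4 , -0.  ,  1.38, -0.64]), array([-0.63,  0.5 ,  1.2 , -0.  ,  1.44, -1.68])]
90 [array([ 0.41,  0.36,  1.4 , -0.  ,  1.38, -1.17]), array([-0.63,  0.5 ,  1.2 , -0.  ,  1.44, -2.2 ])]
120 [array([ 0.41,  0.36,  1.4 , -0.  ,  1.38, -1.69]), array([-0.63,  0.5 ,  1.2 , -0.  ,  1.44, -2.72])]
150 [array([ 0.41,  0.36,  1.4 , -0.  ,  1.38, -2.21]), None]
```

Run:
```python
from h import *
q=down(0)
movel([214,506,300],v=250)
move_ptp([528,277,260],q)
movel([528,277,125],v=120,until_force=6)
s=read_state();print(s["t"],s["eef_pos"],s["ft_force"])
move_gripper(0)
s=read_state();print(s["t"],s["opening"],s["grip_force"],s["ft_force"])
movel([528,277,165],v=60)
s=read_state();print(s["t"],s["opening"],s["ft_force"],s["eef_pos"])
im=capture("scene");save("grasp",cv2.resize(im[80:260,250:450],(800,600)[:2] if 0 else (660,594),interpolation=cv2.INTER_CUBIC))
```

```text
3.35 [528.38058919 277.18141529 125.71910056] [ 0.52602635 -0.02985344  0.08458274]
3.8917 30.808344370650985 59.5527890464291 [-2.7155714   0.51432147  5.20201216]
4.7083 30.92590556846245 [-0.84102398  0.008432   -1.83093382] [527.81649981 276.91182591 164.69570033]
```

View pics/grasp.png

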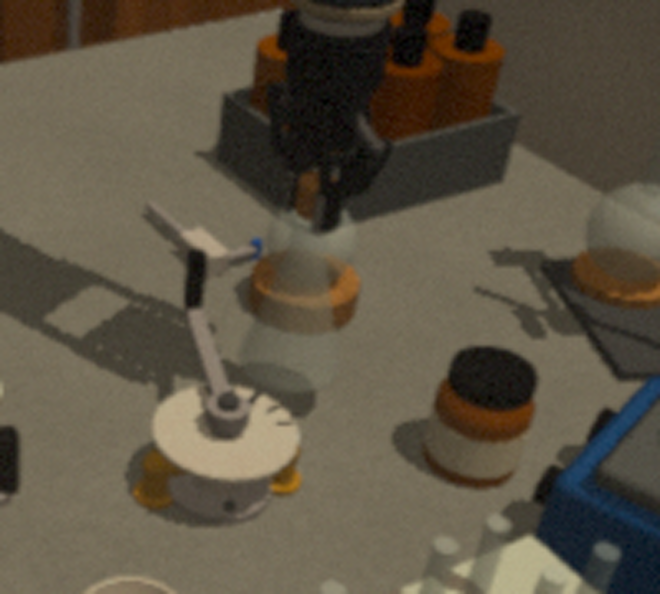

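The flask is held by the neck at about (315,215) and hangs upright. Next I'll carry it to the free half of the tray.

Run:
```python
from h import *
q=down(0)
movel([528,277,315],v=150)
move_ptp([557,-347,315],q)
movel([557,-347,150],v=120)
hold(.2)
r=movel([557,-347,124],v=20,until_force=3)
s=read_state();print(r,s["t"],s["eef_pos"],s["ft_force"],s["opening"])
hold(.2)
move_gripper(85); hold(.3)
movel([557,-347,300],v=200)
s=read_state();print(s["t"],s["ft_force"])
im=capture("top");save("placed",cv2.resize(im[110:260,180:430],(800,480),interpolation=cv2.INTER_CUBIC))
```

```text
True 10.825 [ 556.85068941 -347.03029007  129.2719037 ] [-1.35164694 -0.45660582  4.60749491] 30.84537895905824
12.9083 [-0.64306837  0.18430349 -0.2445848 ]
```

View pics/placed.png

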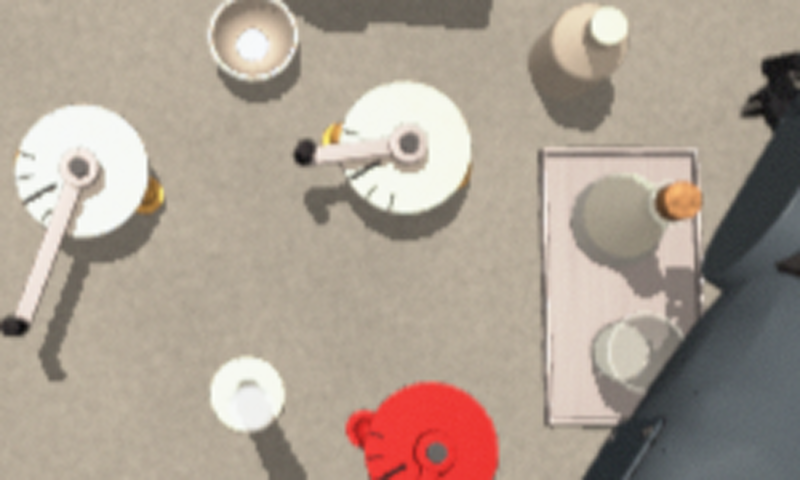

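The flask stands in the free half with its cork at (679,201), and both levers are unchanged. Next is the short lever.

```bash
cat >> h.py <<'E'
def pose(H,r,deg,z):
    t=np.radians(deg); return [H[0]+r*np.cos(t),H[1]+r*np.sin(t),z]
def yawq(deg):  # tangential closing, folded to one branch
    return down(np.radians(deg-90))
E
python3 - <<'E'
from h import *
H=(621,-136);r=95;a=97.3;z=100
move_ptp(pose(H,r,a,220),yawq(a))
move_gripper(45)
ok=movel(pose(H,r,a,z),v=120,until_force=6)
s=read_state();print(ok,s["t"],s["eef_pos"],s["ft_force"])
if not ok:
    move_gripper(26)
    s=read_state();print(s["opening"],s["grip_force"],s["ft_force"])
    for d in (110,123,136,149,160):
        movel(pose(H,r,d,z),yawq(d),v=60)
        s=read_state();print(d,s["t"],s["ft_force"])
    d=160
    while d<176:
        d+=2
        hit=movel(pose(H,r,d,z),yawq(d),v=30,until_force=9); s=read_state();print(d,hit,s["ft_force"])
        if hit or np.hypot(*s["ft_force"][:2])>14:break
    print(s["t"],s["eef_pos"])
    im=capture("top");save("short",cv2.resize(im[110:260,180:430],(800,480),interpolation=cv2.INTER_CUBIC))
E
```

```text
False 15.8 [609.40845703 -41.84872059 100.80430344] [ 0.4434582  -0.33190946  0.02481482]
26.07740484039791 0.0 [-0.01722247 -0.45185116 -0.22038195]
110 16.625 [ 0.62076884 -0.3309386  -0.06136117]
123 17.1333 [-0.43853016 -0.87176568  0.63595007]
136 17.6417 [-0.0146541   0.04481989 -0.17317744]
149 18.15 [-0.64752106 -0.32772685 -0.47586401]
160 18.6 [-0.5967138  -0.54423612  0.59357495]
162 False [0.05910345 0.35187268 0.46873281]
164 False [ 1.31705058  0.53129635 -0.24861204]
166 False [ 0.11789093  0.57177856 -0.25648095]
168 True [3.48483162 6.84855753 1.17605032]
19.5833 [ 529.18571347 -113.37754429   99.85426495]
```

Run:
```python
from h import *
H=(621,-136);r=95
d=166; movel(pose(H,r,d,100),yawq(d),v=40)
move_gripper(45)
movel(pose(H,r,d,260),v=200)
H=(605,155);a=160
move_ptp(pose(H,150,a,240),yawq(a))
s=read_state();print(s["t"],s["joints"])
im=capture("top");save("short2",cv2.resize(im[110:260,150:400],(800,480),interpolation=cv2.INTER_CUBIC))
```

```text
22.4 [ 3.25208522e-01  2.38560132e-01  1.71617618e+00 -2.21021116e-04
  1.18699031e+00 -8.95851778e-01]
```

View pics/short2.png

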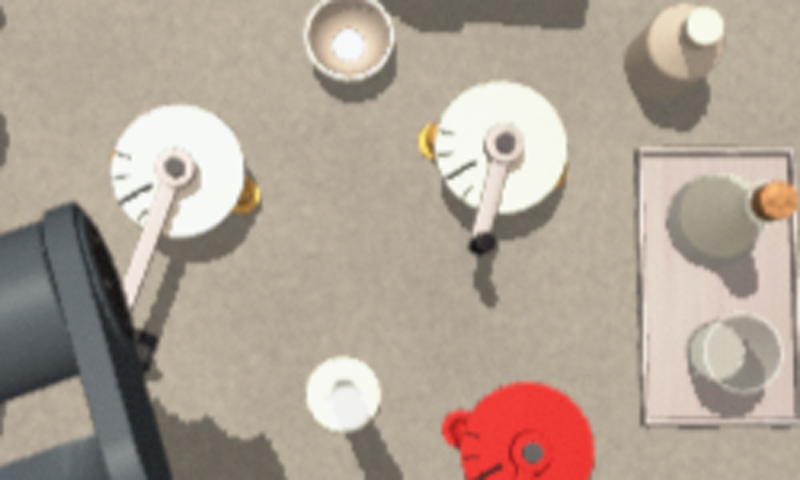

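The short lever now covers its first mark, with the knob at (483,240), and it met the stop by force. Next is the long lever, to the 45° mark at 115.2°.

Run:
```python
from h import *
c=calibration("top")
k=at(c,(150+483.5/3.2-.5,110+240.5/3.2-.5),143)[:2]-(621,-136);print("short",np.hypot(*k),np.degrees(np.arctan2(k[1],k[0])))
H=(605,155);r=150;a=160;z=100
ok=movel(pose(H,r,a,z),v=120,until_force=6)
s=read_state();print(ok,s["t"],s["eef_pos"])
if not ok:
    move_gripper(26)
    for d in (152,144,136,128,121,115.2):
        movel(pose(H,r,d,z),yawq(d),v=60)
    s=read_state();print(s["t"],s["eef_pos"],s["ft_force"])
    move_gripper(0);hold(.2)
    s=read_state();print(s["opening"],s["ft_force"],s["eef_pos"])
    move_gripper(45);hold(.2)
    movel(pose(H,r,115.2,260),v=200)
    move_ptp([350,200,350],down(0))
    print(read_state()["t"])
    im=capture("top");cv2.imwrite("end_raw.png",im[:,:,::-1]);save("end",cv2.resize(im[130:230,150:290],(800,571),interpolation=cv2.INTER_CUBIC))
```

```text
short 92.46901350932093 162.29099363316237
False 23.7667 [464.4352615  206.41628274 100.59589984]
26.95 [540.94609866 290.51037286  99.97957098] [-0.57387873 -0.51185833 -0.23394631]
15.645839015829509 [-1.93636992 -1.16443655  4.15547243] [541.09519738 290.69717413 100.21096301]
29.8583
```

View pics/end.png

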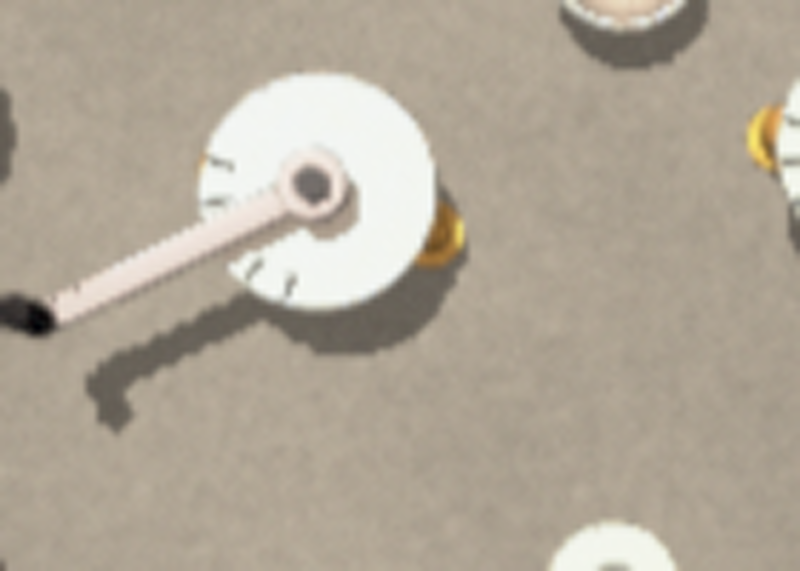

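The lever covers the heavy mark, but mark angles from different marks disagree by a few degrees. I'll fit the disc centre and marks numerically before handing in.

Run:
```python
from h import *
from scipy.optimize import least_squares
from scipy.ndimage import map_coordinates as mc
c=calibration("top")
g0=cv2.imread('top_raw.png',0).astype(float);g1=cv2.imread('end_raw.png',0).astype(float)
samp=lambda g,P:mc(g,proj(c,P)[:,::-1].T,order=1)
def ring(ctr,r,a,z): return np.c_[ctr[0]+r*np.cos(a),ctr[1]+r*np.sin(a),np.full_like(a,z)]
for it,ctr in enumerate([np.array([605.,155.])]):
  rr=np.arange(50,72,.5)
  for _ in range(3):
    E=[]
    for a in np.radians(np.arange(0,360,4)):
        if 95<np.degrees(a)<130: continue
        p=samp(g1,np.c_[ctr[0]+rr*np.cos(a),ctr[1]+rr*np.sin(a),np.full_like(rr,67)])
        d=np.diff(p);i=d.argmin()
        if d[i]<-6: E.append(ctr+(rr[i]+.25)*np.array([np.cos(a),np.sin(a)]))
    E=np.array(E);f=least_squares(lambda x:np.hypot(*(E-x[:2]).T)-x[2],[*ctr,60],loss='soft_l1');ctr=f.x[:2]
  print("disc",f.x,len(E))
# marks: angular profile, max darkness of two images -> brightness mins
A=np.arange(60,175,.5);a=np.radians(A)
for nm,g in(("start",g0),("end",g1)):
    p=np.mean([samp(g,ring(ctr,r,a,67)) for r in(48,51,54)],0)
    i=[k for k in range(2,len(p)-2) if p[k]==p[k-3 if k>3 else 0:k+4].min() and p[max(0,k-10):k+11].max()-p[k]>15]
    print(nm,[(A[k],round(p[k])) for k in i])
# lever: bar angular centroid at z=89, radii 75..130 using knob-free bar edges (brighter than bench)
for nm,g,th in(("start",g0,160),("end",g1,115)):
    al=np.arange(th-12,th+12,.25);L=[]
    for r in range(75,135,5):
        p=samp(g,ring(ctr,r,np.radians(al),89));m=p>(np.percentile(p,95)+np.median(p))/2
        L.append(al[m].mean())
    print(nm,np.round(L,1),np.median(L))
print(read_state()["t"])
```

```text
disc [606.669985   157.39633869  60.09317414] 79
start [(np.float64(73.0), 174), (np.float64(95.5), 166), (np.float64(118.0), 124), (np.float64(141.0), 167), (np.float64(166.5), 140)]
end [(np.float64(73.0), 181), (np.float64(95.5), 174), (np.float64(122.5), 147), (np.float64(141.0), 179), (np.float64(163.5), 174)]
start [158.9 158.8 158.6 158.9 159.  159.  158.8 158.6 159.  159.  158.9 158.9] 158.875
end [114.8 114.8 114.8 114.8 114.9 115.1 114.9 115.  115.2 115.1 115.8 115.4] 114.9375
29.9083
```

The fit gives marks at 73, 95.5, 118, 141 and 163.5°, with the lever bar at 115°. The lever is 3° too far, so I'll grip it, bring it back to about 118.3°, and recheck both levers.

Run:
```python
from h import *
from scipy.ndimage import map_coordinates as mc
H=(606.7,157.4);r=149.5;a=116.2;b=118.9
move_ptp(pose(H,r,a,220),yawq(a))
ok=movel(pose(H,r,a,100),v=120,until_force=6);print(ok,read_state()["eef_pos"])
if not ok:
    move_gripper(0)
    movel(pose(H,r,b,100),yawq(b),v=30);hold(.3)
    s=read_state();print(s["opening"],s["ft_force"],s["eef_pos"])
    move_gripper(45);hold(.2)
movel(pose(H,r,b,260),v=200)
move_ptp([350,200,350],down(0))
c=calibration("top");im=capture("top");cv2.imwrite("end2_raw.png",im[:,:,::-1]);g=cv2.cvtColor(im,cv2.COLOR_RGB2GRAY).astype(float)
samp=lambda P:mc(g,proj(c,P)[:,::-1].T,order=1)
ring=lambda ctr,r,a,z:np.c_[ctr[0]+r*np.cos(a),ctr[1]+r*np.sin(a),np.full_like(a,z)]
for ctr,th,R1 in((H,118,135),((622,-134.5),163,85)):
    al=np.arange(th-14,th+14,.25);L=[]
    for q in range(62,R1,5):
        p=samp(ring(ctr,q,np.radians(al),89));L.append(al[p>(np.percentile(p,95)+np.median(p))/2].mean())
    print(np.round(L,1),np.median(L))
A=np.arange(60,175,.5);p=np.mean([samp(ring((622,-134.5),q,np.radians(A),67)) for q in(48,51,54)],0)
print([A[k] for k in range(4,len(p)-4) if p[k]==p[k-3:k+4].min() and p[max(0,k-10):k+11].max()-p[k]>12])
print(read_state()["t"]);save("end2",cv2.resize(im[110:260,130:400],(800,444),interpolation=cv2.INTER_CUBIC))
```

```text
False [541.12746234 291.75143359 100.84851025]
15.616253903317428 [-2.63123194 -0.12071279  6.33902817] [534.65665879 288.51374579 100.71387708]
[118.  117.9 117.8 117.5 117.4 117.6 117.9 118.  118.4 118.  117.5 117.9
 118.  117.9 118. ] 117.875
[164.2 164.  164.4 163.6 160.9] 164.0
[np.float64(72.5), np.float64(96.0), np.float64(118.5), np.float64(142.0), np.float64(158.5)]
35.575
```

View pics/end2.png

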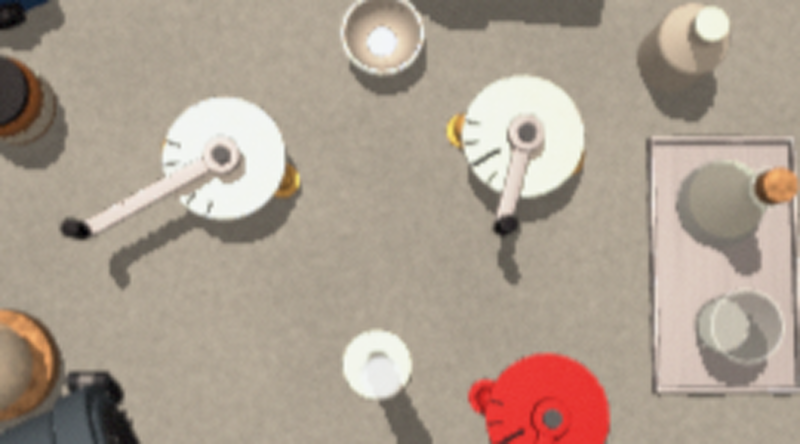

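The long lever is at 117.9° against a 118.2° target. The short lever is at 164°, its shut mark. The flask with its cork at (777,185) and the other glassware in view are standing, and the gripper is clear, so I'm handing in.

```bash
python3 -c "
from h import *
print(hand_in())"
```

```text
the job is handed in; nothing more can be done
None
```

I handed the job in at about 36 s: the flask stands in the free half of the tray, the short lever is shut against its stop, the long lever is within about half a degree of the 45° mark by the camera, and the gripper is clear of everything; no verdict came back.

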